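# Empty-pockets tray by the beach house door

### The arm

A 6-joint arm with a two-finger parallel gripper is mounted at the origin on the work surface. World frame = base frame: x ahead of the robot, y to its left, z up, the work surface at z = 0. Lengths are in mm, angles in rad, forces in N, time in s.
With the tool pointing down it reaches from about 350 to 775 mm from the base axis. Payload 7.3 kg.
Tool frame: the origin (TCP) lies at the very end of the fingers, on their centre line; the grasp point (between the pads) lies 19 mm behind it; x points along the fingers, y is the direction in which the jaws open and shut, and the axes are right-handed (so a half turn about x gives the same grasp; the last joint's range is limited). The gripper opens to 92 mm and grips with 3 to 60 N. Pads are 19 mm wide; open, the fingers measure 130 mm over their backs; the gripper's body (75 mm by 190 mm) begins 47 mm behind the grasp point.
Start: joints at [-1.287, 0.342, 1.524, -0, 1.275, -0.146], TCP at [218.786, -477.261, 226.741] pointing down, gripper open.
Joint ranges: [-2.53, 2.53], [-0.77, 2.02], [0.04, 2.7], [-1, 4.14], [0.28, 2.66], [-3.11, 3.11]. Speed limits (rad/s): [2.57, 2.57, 3.14, 3.14, 3.14, 3.14].

### API

Orientations are given as [roll, pitch, yaw] about the fixed x, y, z axes, in that order (R = Rz(yaw) Ry(pitch) Rx(roll)).
In Python, from plant import sensors, capture, bot gives the robot as it stands.
- The arm moves only by the shell command python3 -m crank 'ROWS' [OPENING]. ROWS is JSON, a list of rows, each an object of numbers: "dx", "dy", "dz": the shift along the tool's x, y, z in cm; "spin": the turn about the tool's x in rad. A call has 1 to 20 rows; each row is the pose to reach, as a shift and turn from the pose commanded when the call began, along the tool's axes at that moment; what a row does not reach only later rows make up. A row lasts 1/12 s, in which the tool goes at most 41.7 mm and 7.16 degrees, less where a joint would pass 70% of its speed; a pose out of reach is approached as far as the arm can. A call with a gripper value outside its range is refused whole. OPENING is the opening in per cent of the stroke, from 0 (shut) to 100 (fully open), set as the call begins (- or left out, the last holds). The fingers move at their own pace and stop on an object; the grip force is fixed at half the most. Time passes only in rows, so rows that repeat a pose let the fingers close. It gives the time, the measured TCP pose, the force and the opening at its end, in the units of the state.
- sensors.get_obs(): the state, without advancing time (a new reading comes with each control period).
- capture(name): name is "scene" or "top" or "wrist"; returns a dict with "frame" (420x560x3 uint8, blue, green, red), "vfov" (degrees; the focal length in pixels is half the picture's height over the tangent of half this angle, whatever the lens; pixels are square), "cx", "cy" (the principal point, pixels), "view" (4x4, takes a point from world to camera coordinates); the wrist camera has in their place "mount" (4x4, takes a point from camera to tool coordinates, whose origin is the TCP and whose axes are the tool frame's). Camera axes: x right, y down, z forward; pixel columns grow to the right and rows downward; lengths in mm; the calibration is good to about 2 mm. The wrist camera is an equidistant fisheye: a pixel r from the principal point sees the ray r / f radians off the axis. A picture is of the moment at which its call begins: read the wrist's pose just before it. There is no depth.
- bot.close_job(): hands the job in, once; it reports no verdict.
The state is a dict: "time": time; "joint_positions": joint angles; "dq": joint speeds; "tau": joint torques, N m; "tool_pos": TCP position; "tcp_rot": TCP orientation; "contact_force": force on the tool from outside, world axes, zero at the start; "moment": the same for the moment, N m; "grip_width": finger opening in mm.
Only numpy, scipy, OpenCV 4.12 (cv2) and the standard library are available. Lean on these libraries where they do the work, as an engineer would, in place of code of your own. Each camera call takes 0.05 s, during which the arm holds its last target.

### The job

Tidy the pocket things on the entry shelf into the four-well hall tray: put the car key, the flip-top lighter case, the bottle stopper and the folded multi-tool each in the well made for it, right way up as you found it and wholly inside its well, flat on the floor. Leave the two look-alikes, the key float tag without a blade and the ball-topped drawer knob, standing or lying where they are.

Things in the scene. Friction and masses are not known exactly. Their poses are not given: they have to be found in the camera images.
- key_center (a point): Car key: a rounded turquoise plastic head 58 x 34 mm, 15 mm thick, with a steel blade 9 mm wide sticking out of one end, 90 mm long over all. Lies flat on the table. The point is mid-length, half-way up (7.5 mm above its underside); x towards the blade, z up; the head spans x = -45 to +13 mm (34 mm wide along y), the blade 13 to 45 mm. It may lie either way round. 45 g.
- lighter_center (a point): Flip-top lighter case of steel, a smooth rounded block 57 x 38 mm, 15 mm thick, with a seam across it and a small hinge on one long side (1.5 to 2 mm proud). Lies flat on the table. The point is its centre (7.5 mm above its underside); x along the 57 mm length, y along the 38 mm width, z up. It may lie either way round. 60 g.
- stopper_center (a point): Bottle stopper of sea-glass green glass standing upright on its disc head: disc 42 mm across and 13 mm high at the bottom, above it a plain tapering shank 24 mm (at its foot, 15 mm up) to 20 mm (at the top) across; 50 mm high in all. The point is on its axis, half-way up (25 mm above its underside); z is up. Grasp it by the shank. 70 g.
- multitool_center (a point): Folded steel multi-tool, a long slim bar 90 x 22 mm, 16 mm thick, with a dark groove and rivets on top. Lies flat on the table. The point is its centre (8 mm above its underside); x along the 90 mm length, y along the 22 mm width, z up. It may lie either way round. 120 g.
- tag_center (a point): Look-alike, leave alone: key float tag, a turquoise head 58 x 34 x 15 mm like the car key's, but with a steel wire loop, 27 mm across, at one end in place of a blade. Lies flat on the table. The point is 12 mm from the middle of its head towards the loop, 7.5 mm above its underside; x towards the loop; the head spans x = -41 to +17 mm, the loop ends at x = 43 mm; z is up.
- knob_center (a point): Look-alike, to be left alone: spare drawer knob of the same green glass standing upright: disc foot 42 mm across and 8 mm high, thin neck, and a ball 35 mm across on top, 46 mm high in all. The point is on its axis, half-way up (23 mm above its underside); z is up.
- well_key: The long wide well of the tray, for the car key: 110 mm (along its x) by 54 mm (along its y) inside, with a straight lip 4 mm thick. One of four wells, shuffled, in two rows of two on a fixed wooden board (262 x 176 x 6 mm) lying on the table. Origin: centre of its underside, 6 mm above the table; cork floor 3 mm and top of lip 8 mm above the origin; z up.
- well_multitool: The long narrow well of the tray, for the multi-tool: 110 mm (along its x) by 42 mm (along its y) inside, with a straight lip 4 mm thick. One of four wells, shuffled, in two rows of two on a fixed wooden board (262 x 176 x 6 mm) lying on the table. Origin: centre of its underside, 6 mm above the table; cork floor 3 mm and top of lip 8 mm above the origin; z up.
- well_lighter: The short rectangular well of the tray, for the lighter case: 77 mm (along its x) by 58 mm (along its y) inside, with a straight lip 4 mm thick. One of four wells, shuffled, in two rows of two on a fixed wooden board (262 x 176 x 6 mm) lying on the table. Origin: centre of its underside, 6 mm above the table; cork floor 3 mm and top of lip 8 mm above the origin; z up.
- well_stopper: The round well of the tray, for the bottle stopper: 62 mm across inside, 70 mm outside. One of four wells, shuffled, in two rows of two on a fixed wooden board (262 x 176 x 6 mm) lying on the table. Origin: centre of its underside, 6 mm above the table; cork floor 3 mm and top of lip 8 mm above the origin; z up.
Mind the look-alikes: they are no part of the job. What is shaped like the part that bears multitool_center but orange is not meant.

How it is judged (in metres and radians):
At the end, for the whole second after the job is handed in: Key, lighter, stopper and multi-tool rest released, right way up and level (0.15 rad) on the floor of their own wells (height to 3 mm), within 15 mm of the centre, the long ones along their wells (0.5 rad, either way); tag and knob within 25 mm of their starts and upright (horizontal distance between key_center and well_key below 0.015 m and z of key_center in the frame of well_key between 0.0075 and 0.0135 m and angle between each of key_center, lighter_center, stopper_center, multitool_center's own z axis and vertical below 0.15 rad and angle between the x axis of key_center and the x axis of well_key, either way round below 0.5 rad and linear speed of each of key, lighter, stopper, multitool below 0.02 m/s and horizontal distance between lighter_center and well_lighter below 0.015 m and z of lighter_center in the frame of well_lighter between 0.0075 and 0.0135 m and angle between the x axis of lighter_center and the x axis of well_lighter, either way round below 0.5 rad and horizontal distance between stopper_center and well_stopper below 0.015 m and z of stopper_center in the frame of well_stopper between 0.025 and 0.031 m and horizontal distance between multitool_center and well_multitool below 0.015 m and z of multitool_center in the frame of well_multitool between 0.008 and 0.014 m and angle between the x axis of multitool_center and the x axis of well_multitool, either way round below 0.5 rad and distance of each of tag_center, knob_center from where it was at the start of the episode below 0.025 m and angle between each of tag_center, knob_center's own z axis and vertical below 0.2 rad); the robot touches nothing.
It fails at once if the float tag is disturbed (moved more than 25 mm) (distance of tag_center from where it was at the start of the episode above 0.025 m).
It fails at once if the drawer knob is disturbed (moved more than 25 mm) (distance of knob_center from where it was at the start of the episode above 0.025 m).
It also fails if it takes over 112 s, if anything falls off the work surface, if the arm or the gripper's body presses on something with over 40 N, if the wrist force passes 120 N, or if a joint passes its speed limit or range.

## Working session

There is one attempt and no reset: what is moved stays moved. The work goes in short steps, Python scripts to look and compute and a shell command to move; the robot and the scene stay as the last step left them, time stands still between calls to the robot, and variables do not carry over. Pictures are saved under pics/ and viewed, and the job is handed in when it is done.

```bash
ls; mkdir -p pics
python3 - <<'E'
from plant import sensors, capture, bot
import cv2,numpy as np
print(sensors.get_obs())
for n in ["scene","top","wrist"]:
    c=capture(n); cv2.imwrite(f"pics/{n}0.png",c["frame"])
    np.savez(f"cap_{n}0.npz",**c)
    print(n,{k:v for k,v in c.items() if k!="frame"})
E
```

```text
pics
{'time': 0.0, 'joint_positions': array([-1.28702331e+00,  3.42751495e-01,  1.52503074e+00, -2.51971396e-05,
        1.27540268e+00, -1.46019294e-01]), 'dq': array([ 0.00084393, -0.00096751,  0.00100241, -0.00056568, -0.00107392,
       -0.0007745 ]), 'tau': array([-1.36007937e-03, -4.31237805e+01, -2.44222873e+01,  7.17601064e-02,
        5.56907896e-02, -1.27827093e-04]), 'tool_pos': array([ 218.64423159, -476.84669736,  226.02524774]), 'tcp_rot': array([-1.70168478,  1.56920388,  1.86970754]), 'contact_force': array([ 0.37825621, -0.38929363,  0.247901  ]), 'moment': array([0.04522451, 0.0019771 , 0.00575239]), 'grip_width': 91.68692328507075}
scene {'vfov': 44.52656377921424, 'cx': 284.084133185697, 'cy': 206.5943985317571, 'view': array([[-5.81591658e-01,  8.13186490e-01,  2.18832415e-02,
         3.13375545e+02],
       [ 5.17938227e-01,  3.90905407e-01, -7.60876439e-01,
        -2.42984430e+02],
       [-6.27288718e-01, -4.31185223e-01, -6.48527693e-01,
         1.53654487e+03],
       [ 0.00000000e+00,  0.00000000e+00,  0.00000000e+00,
         1.00000000e+00]])}
top {'vf
[... 160 characters left out ...]
07e+01],
       [-9.81472836e-01, -1.49349931e-02, -1.91018374e-01,
         5.24179845e+02],
       [ 1.90970464e-01,  4.58403117e-03, -9.81585080e-01,
         1.26123979e+03],
       [ 0.00000000e+00,  0.00000000e+00,  0.00000000e+00,
         1.00000000e+00]])}
wrist {'vfov': 65.70646984690485, 'cx': 279.230143795451, 'cy': 204.96411129872578, 'mount': array([[-1.03318867e-03, -2.89504520e-01,  9.57176089e-01,
        -1.57790095e+02],
       [ 9.99999416e-01,  3.05289596e-06,  1.08033611e-03,
         6.33661033e-01],
       [-3.15684347e-04,  9.57176647e-01,  2.89504348e-01,
        -7.89822237e+01],
       [ 0.00000000e+00,  0.00000000e+00,  0.00000000e+00,
         1.00000000e+00]])}
```

View pics/top0.png

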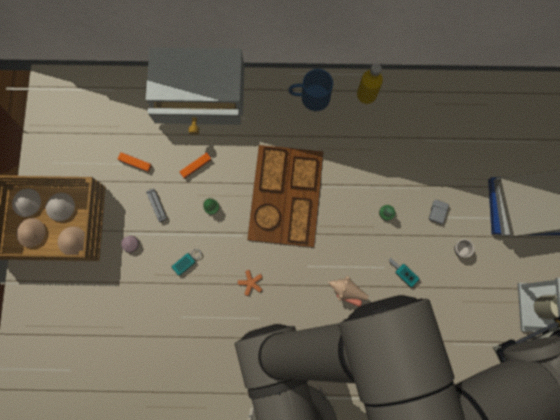

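View pics/scene0.png

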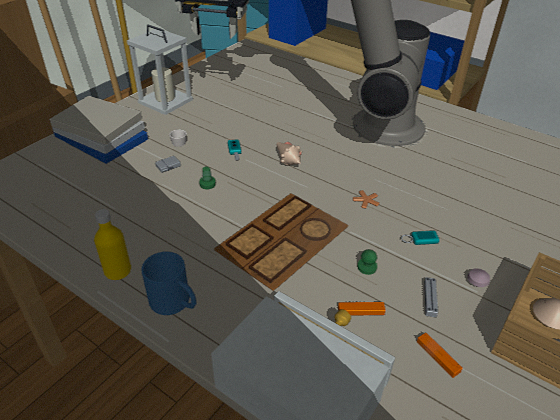

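View pics/wrist0.png

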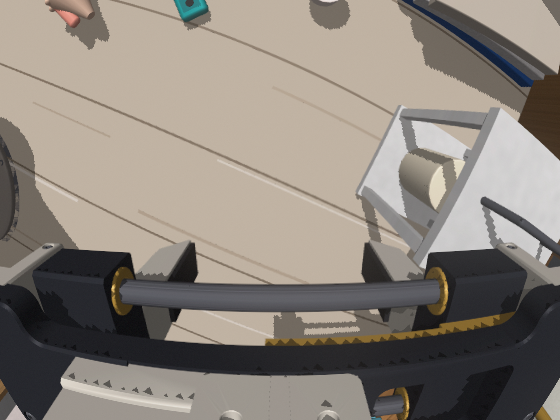

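Run:
```python
import cv2
f=cv2.imread("pics/top0.png")
c=f[130:265,235:335]; a=cv2.resize(c,None,fx=4.4,fy=4.4,interpolation=cv2.INTER_CUBIC); cv2.imwrite("pics/z1.png",a)
c=f[140:300,110:270]; b=cv2.resize(c,None,fx=3.7,fy=3.7,interpolation=cv2.INTER_CUBIC); cv2.imwrite("pics/z2.png",b)
c=f[170:310,320:480]; b=cv2.resize(c,None,fx=4,fy=4,interpolation=cv2.INTER_CUBIC); cv2.imwrite("pics/z3.png",b)
```

```text
(no output)
```

View pics/z1.png

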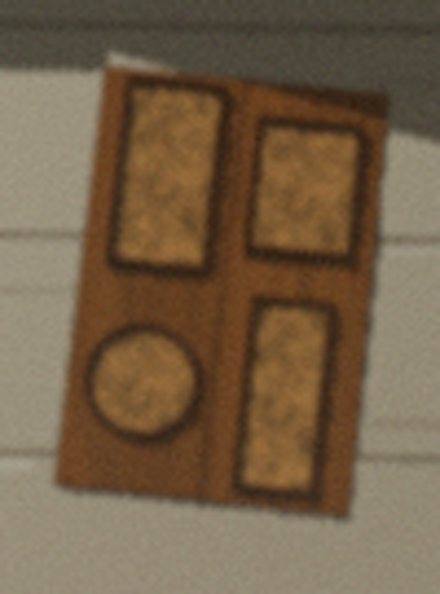

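View pics/z2.png

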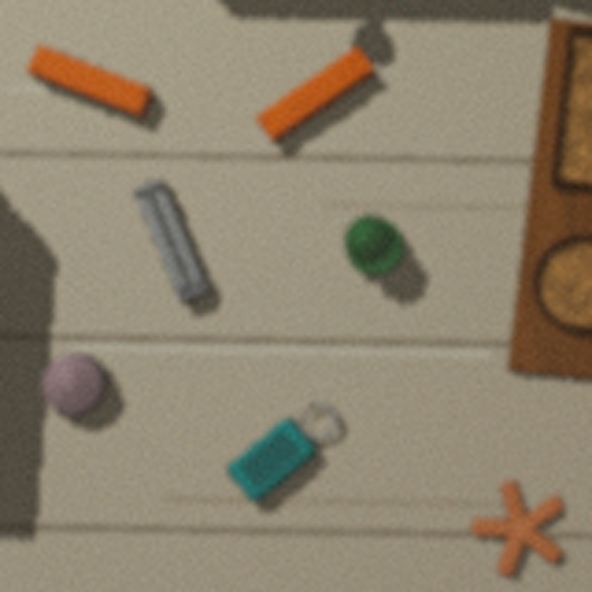

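View pics/z3.png

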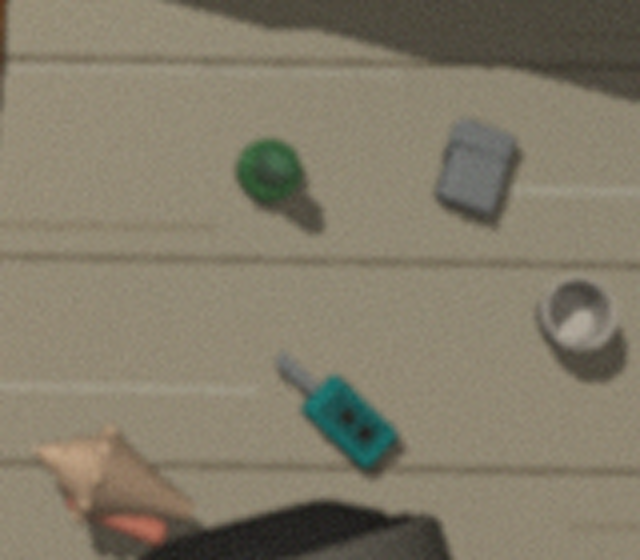

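```bash
cat > h.py <<'E'
import numpy as np,cv2
from scipy.spatial.transform import Rotation as R
def ray(c,u,v,z):
    f=210/np.tan(np.radians(float(c["vfov"]))/2); V=np.array(c["view"])
    d=np.array([(u-c["cx"])/f,(v-c["cy"])/f,1.0]); Rm=V[:3,:3]; o=-Rm.T@V[:3,3]; d=Rm.T@d
    return o+d*(z-o[2])/d[2]
def proj(c,p):
    f=210/np.tan(np.radians(float(c["vfov"]))/2); V=np.array(c["view"])
    q=V[:3,:3]@np.array(p,float)+V[:3,3]; return q[:2]/q[2]*f+np.array([c["cx"],c["cy"]])
def wray(c,T,u,v,z):
    f=210/np.tan(np.radians(float(c["vfov"]))/2)
    a,b=u-c["cx"],v-c["cy"]; r=np.hypot(a,b); t=r/f
    d=np.array([np.sin(t)*a/r,np.sin(t)*b/r,np.cos(t)]) if r>0 else np.array([0,0,1.])
    M=T@np.array(c["mount"]); o=M[:3,3]; d=M[:3,:3]@d
    return o+d*(z-o[2])/d[2]
def pose(o):
    T=np.eye(4);T[:3,:3]=R.from_euler("xyz",o["tcp_rot"]).as_matrix();T[:3,3]=o["tool_pos"];return T
def goto(o,xyz,jaw=None):
    """shift in tool axes cm, spin to bring tool y to heading jaw (deg, mod 180)"""
    T=pose(o);d=T[:3,:3].T@(np.array(xyz)-T[:3,3])/10
    s=""
    if jaw is not None:
        h=np.degrees(np.arctan2(T[1,1],T[0,1])); # spin about tool x(down): heading decreases
        e=(jaw-h+90)%180-90; s=-np.radians(e)
    return d.round(2),s
E
python3 - <<'E'
from h import *
c=dict(np.load("cap_top0.npz")); f=c["frame"]; hsv=cv2.cvtColor(f,cv2.COLOR_BGR2HSV)
def comps(m,z,name,box,amin=60):
    k=np.zeros_like(m);x0,y0,x1,y1=box;k[y0:y1,x0:x1]=m[y0:y1,x0:x1]
    k=cv2.morphologyEx(k,cv2.MORPH_CLOSE,np.ones((3,3)))
    for ct in cv2.findContours(k,cv2.RETR_EXTERNAL,cv2.CHAIN_APPROX_NONE)[0]:
        if cv2.contourArea(ct)<amin: continue
        P=np.array([ray(c,u,v,z)[:2] for u,v in ct[:,0]],np.float32)
        r=cv2.minAreaRect(P); b=cv2.boxPoints(r); e=max([b[1]-b[0],b[2]-b[1]],key=np.linalg.norm)
        mc=cv2.minEnclosingCircle(P)
        print(name,"px",ct[:,0].mean(0).round(1),"c",np.round(r[0],1),"sz",np.round(r[1],1),"long dir",round(np.degrees(np.arctan2(e[1],e[0]))%180,1),"circ",np.round(mc[0],1),round(mc[1],1))
H,S,V=cv2.split(hsv)
comps(cv2.inRange(hsv,(80,100,40),(100,255,255)),15,"teal",(110,130,480,310))
comps(cv2.inRange(hsv,(40,80,20),(78,255,255)),6,"green",(110,130,480,310))
comps(cv2.inRange(hsv,(8,90,115),(28,255,255)),9,"cork",(245,140,325,250),200)
comps(cv2.inRange(hsv,(95,15,60),(140,90,190)),15,"steel",(110,180,460,240))
for n,p in dict(st=(236/1,0)).items(): pass
E
```

```text
teal px [406.9 275.1] c [ 374.8 -285.8] sz [56.3 29.5] long dir 44.8 circ [ 374.4 -286. ] 29.8
teal px [183.1 264.1] c [394.2 286.8] sz [30.4 53.8] long dir 131.7 circ [393.9 287.3] 29.0
green px [386.9 212.2] c [ 539.7 -238.9] sz [34.2 37.9] long dir 178.9 circ [ 539.4 -240.6] 19.7
green px [210.8 206. ] c [548.7 223.5] sz [38.2 37. ] long dir 2.3 circ [549.  224.3] 21.2
cork px [267.  216.7] c [521.9  75.4] sz [52.6 55.7] long dir 158.2 circ [520.9  74.6] 28.5
cork px [299.1 220.6] c [513.8  -9.6] sz [ 37.1 105.6] long dir 173.7 circ [514.5  -7.4] 53.3
cork px [304.4 172.8] c [642.2 -21. ] sz [53.2 69.9] long dir 175.5 circ [642.9 -22.6] 40.7
cork px [273.1 170.3] c [649.8  62.3] sz [ 48.5 104.9] long dir 175.1 circ [649.   60.5] 54.6
```

Run:
```python
from h import *
from plant import sensors
c=dict(np.load("cap_top0.npz"))
L=np.array([ray(c,320+u/4,170+v/4,15)[:2] for u,v in [(460,118),(517,137),(490,218),(437,195)]])
M=np.array([ray(c,110+u/3.7,140+v/3.7,16)[:2] for u,v in [(137,188),(160,181),(211,292),(186,302)]])
for P in (L,M):
    e=(P[2]+P[3]-P[0]-P[1]); print(P.mean(0).round(1),np.degrees(np.arctan2(e[1],e[0])).round(1)%180, np.linalg.norm(e)/2)
o=sensors.get_obs(); T=pose(o); print(T.round(3))
print("key",goto(o,[375,-286,120],135))
```

```text
[ 540.6 -374.2] 160.7 56.0079193293609
[547.2 363.9] 26.69999999999999 90.37237739923705
[[-0.00000e+00  4.17000e-01 -9.09000e-01  2.18703e+02]
 [ 1.00000e-03 -9.09000e-01 -4.17000e-01 -4.76964e+02]
 [-1.00000e+00 -1.00000e-03 -0.00000e+00  2.26218e+02]
 [ 0.00000e+00  0.00000e+00  0.00000e+00  1.00000e+00]]
key (array([ 10.64, -10.83, -22.16]), np.float64(-0.35555984989757483))
```

```bash
python3 -m crank '[{"dx":10.6,"dy":-10.8,"dz":-22.2,"spin":-0.356},{"dx":10.6,"dy":-10.8,"dz":-22.2,"spin":-0.356},{"dx":10.6,"dy":-10.8,"dz":-22.2,"spin":-0.356},{"dx":10.6,"dy":-10.8,"dz":-22.2,"spin":-0.356},{"dx":10.6,"dy":-10.8,"dz":-22.2,"spin":-0.356},{"dx":10.6,"dy":-10.8,"dz":-22.2,"spin":-0.356},{"dx":10.6,"dy":-10.8,"dz":-22.2,"spin":-0.356},{"dx":10.6,"dy":-10.8,"dz":-22.2,"spin":-0.356},{"dx":10.6,"dy":-10.8,"dz":-22.2,"spin":-0.356},{"dx":10.6,"dy":-10.8,"dz":-22.2,"spin":-0.356}]'
cat > w.py <<'E'
import sys
from h import *
from plant import sensors,capture
o=sensors.get_obs(); c=capture("wrist"); n=sys.argv[1]
np.savez(f"cap_{n}.npz",T=pose(o),**c); cv2.imwrite(f"pics/{n}.png",c["frame"])
print(o["time"],o["tool_pos"].round(1),o["joint_positions"].round(2),o["grip_width"].round(1),o["contact_force"].round(1))
E
python3 w.py wkey
```

```text
time: 0.98
tool_pos: [375.5, -287.4, 121.1]
tcp_rot: [1.102, 1.57, -1.254]
contact_force: [-0.3, -0.5, -0.1]
grip_width: 91.9Traceback (most recent call last):
  File "w.py", line 6, in <module>
    print(o["time"],o["tool_pos"].round(1),o["joint_positions"].round(2),o["grip_width"].round(1),o["contact_force"].round(1))
                                                                         ^^^^^^^^^^^^^^^^^^^^^
AttributeError: 'float' object has no attribute 'round'
```

View pics/wkey.png

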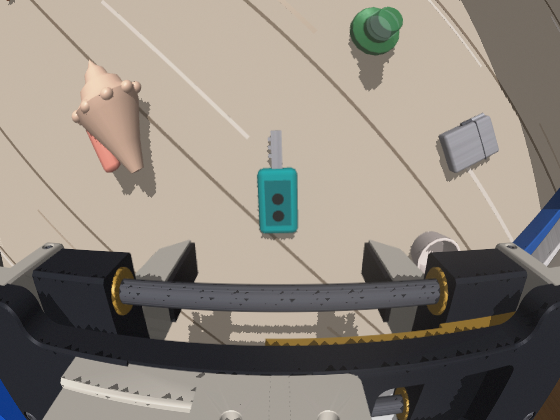

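```bash
sed -i 's/,o\["grip_width"\].round(1)/,round(o["grip_width"],1)/' w.py
cat > m.py <<'E'
import sys
from h import *
from plant import sensors
def run(n,lo,hi,z,box,amin=150,src=None):
    c=dict(np.load(f"cap_{n}.npz")); f=c["frame"]; hsv=cv2.cvtColor(f,cv2.COLOR_BGR2HSV)
    m=cv2.inRange(hsv,lo,hi);k=np.zeros_like(m);x0,y0,x1,y1=box;k[y0:y1,x0:x1]=m[y0:y1,x0:x1]
    k=cv2.morphologyEx(k,cv2.MORPH_CLOSE,np.ones((5,5)));k=cv2.morphologyEx(k,cv2.MORPH_OPEN,np.ones((3,3)))
    for ct in cv2.findContours(k,cv2.RETR_EXTERNAL,cv2.CHAIN_APPROX_NONE)[0]:
        if cv2.contourArea(ct)<amin: continue
        P=np.array([wray(c,c["T"],u,v,z)[:2] for u,v in ct[:,0]],np.float32)
        r=cv2.minAreaRect(P); b=cv2.boxPoints(r); e=max([b[1]-b[0],b[2]-b[1]],key=np.linalg.norm)
        mc=cv2.minEnclosingCircle(P)
        print("px",cv2.boundingRect(ct),"c",np.round(r[0],1),"sz",np.round(r[1],1),"long",round(np.degrees(np.arctan2(e[1],e[0]))%180,1),"circ",np.round(mc[0],1),round(mc[1],1))
E
python3 - <<'E'
from m import *
f=cv2.imread("pics/wkey.png");h=cv2.cvtColor(f,cv2.COLOR_BGR2HSV)
for p in [(465,150),(490,137),(276,150),(375,50),(330,130)]: print(p,h[p[1],p[0]])
run("wkey",(80,100,40),(100,255,255),15,(200,120,360,240))
run("wkey",(40,80,20),(78,255,255),7,(330,0,420,70))
run("wkey",(90,10,60),(150,90,220),15,(430,100,510,185))
print(goto(sensors.get_obs(),[375,-286,7],135))
E
```

```text
(465, 150) [130   9 164]
(490, 137) [125   9 166]
(276, 150) [135   6 165]
(375, 50) [ 65 100 107]
(330, 130) [ 16  39 198]
px (258, 168, 39, 65) c [ 376.7 -285.4] sz [56.5 32. ] long 45.9 circ [ 377.  -286.1] 30.8
px (353, 7, 49, 46) c [ 543.2 -240.5] sz [40.6 46.1] long 145.3 circ [ 545.2 -239. ] 24.4
px (478, 134, 17, 25) c [ 553.8 -385.4] sz [23.1 19.8] long 51.6 circ [ 551.9 -383.5] 13.4
(array([11.42, -0.16, -0.1 ]), np.float64(-0.000539036574409982))
```

```bash
python3 -m crank '[{"dx":4,"dy":-0.1,"dz":-0.2},{"dx":8,"dy":-0.1,"dz":-0.2},{"dx":10,"dy":-0.1,"dz":-0.2},{"dx":11.4,"dy":-0.1,"dz":-0.2},{"dx":11.4,"dy":-0.1,"dz":-0.2},{"dx":11.4,"dy":-0.1,"dz":-0.2}]' 
python3 -m crank '[{"dx":0},{"dx":0},{"dx":0},{"dx":0},{"dx":0},{"dx":0},{"dx":0},{"dx":0},{"dx":0},{"dx":0}]' 0; python3 w.py wk2
```

```text
1.0333 [ 375.4 -287.7  121.2] [-0.82  0.37  1.81 -0.    0.96 -0.03] 91.9 [ 0.7 -0.4  0. ]invalid input at $[0]: expected keys dx, dy, dz, spin
invalid input at $[0]: expected keys dx, dy, dz, spin
```

View pics/wk2.png

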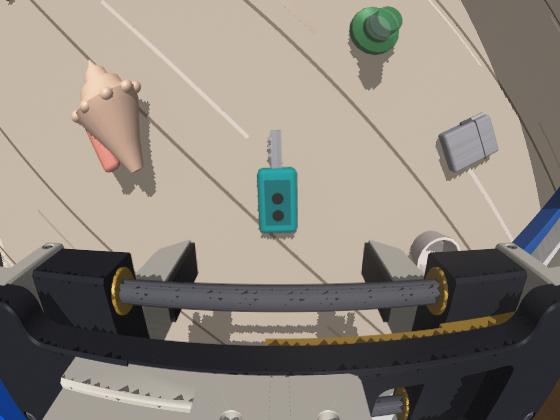

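```bash
python3 -m crank '[{"dx":4,"dy":-0.1,"dz":-0.2,"spin":0},{"dx":8,"dy":-0.1,"dz":-0.2,"spin":0},{"dx":10,"dy":-0.1,"dz":-0.2,"spin":0},{"dx":11.4,"dy":-0.1,"dz":-0.2,"spin":0},{"dx":11.4,"dy":-0.1,"dz":-0.2,"spin":0},{"dx":11.4,"dy":-0.1,"dz":-0.2,"spin":0}]' 
python3 -m crank '[{"dx":0,"dy":0,"dz":0,"spin":0},{"dx":0,"dy":0,"dz":0,"spin":0},{"dx":0,"dy":0,"dz":0,"spin":0},{"dx":0,"dy":0,"dz":0,"spin":0},{"dx":0,"dy":0,"dz":0,"spin":0},{"dx":0,"dy":0,"dz":0,"spin":0},{"dx":0,"dy":0,"dz":0,"spin":0},{"dx":0,"dy":0,"dz":0,"spin":0}]' 0; python3 w.py wk2
```

```text
time: 1.58
tool_pos: [375.8, -285.3, 6.8]
tcp_rot: [-1.388, 1.57, 2.538]
contact_force: [-0.5, -0.6, 0.3]
grip_width: 91.7
time: 2.25
tool_pos: [376.3, -284.4, 6.8]
tcp_rot: [1.202, 1.571, -1.154]
contact_force: [-0.0, 0.0, -0.4]
grip_width: 43.1
2.25 [ 376.3 -284.4    6.8] [-0.81  0.56  1.92 -0.    0.66 -0.02] 43.1 [-0.   0.  -0.4]
```

View pics/wk2.png

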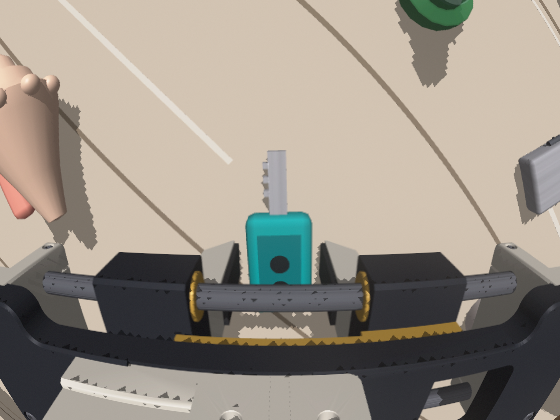

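```bash
python3 -m crank '[{"dx":0,"dy":0,"dz":0,"spin":0},{"dx":0,"dy":0,"dz":0,"spin":0},{"dx":0,"dy":0,"dz":0,"spin":0},{"dx":0,"dy":0,"dz":0,"spin":0}]' 0
python3 - <<'E'
from h import *
from plant import sensors
o=sensors.get_obs()
a=np.radians(-5);print(o["grip_width"])
# blade dir now 45.5; to -5 => spin, jaw dir 85 ; or blade to 175: jaw also 85
for b in (175,-5):
    d=np.array([np.cos(np.radians(b)),np.sin(np.radians(b))]); p=np.array([649.8,62.3])-16*d
    print(b,goto(o,[*p,80],b+90),p)
E
```

```text
time: 2.63
tool_pos: [376.3, -284.5, 6.7]
tcp_rot: [1.036, 1.571, -1.32]
contact_force: [0.8, 0.7, 0.5]
grip_width: 33.8
33.83409210139476
175 (array([ -7.33,  -3.94, -44.89]), np.float64(0.8730702907459055)) [665.73911517  60.90550812]
-5 (array([ -7.33,  -6.39, -42.83]), np.float64(0.8730702907459059)) [633.86088483  63.69449188]
```

```bash
python3 -m crank '[{"dx":-4,"dy":0,"dz":0,"spin":0},{"dx":-7.3,"dy":0,"dz":0,"spin":0},{"dx":-7.3,"dy":-3,"dz":-20,"spin":0.4},{"dx":-7.3,"dy":-3,"dz":-20,"spin":0.4},{"dx":-7.3,"dy":-3,"dz":-20,"spin":0.4},{"dx":-7.3,"dy":-3,"dz":-20,"spin":0.4},{"dx":-7.3,"dy":-6.4,"dz":-42.8,"spin":0.873},{"dx":-7.3,"dy":-6.4,"dz":-42.8,"spin":0.873},{"dx":-7.3,"dy":-6.4,"dz":-42.8,"spin":0.873},{"dx":-7.3,"dy":-6.4,"dz":-42.8,"spin":0.873},{"dx":-7.3,"dy":-6.4,"dz":-42.8,"spin":0.873},{"dx":-7.3,"dy":-6.4,"dz":-42.8,"spin":0.873},{"dx":-7.3,"dy":-6.4,"dz":-42.8,"spin":0.873},{"dx":-7.3,"dy":-6.4,"dz":-42.8,"spin":0.873},{"dx":-7.3,"dy":-6.4,"dz":-42.8,"spin":0.873},{"dx":-7.3,"dy":-6.4,"dz":-42.8,"spin":0.873}]'; python3 w.py wk3
```

```text
time: 3.97
tool_pos: [632.8, 63.6, 78.9]
tcp_rot: [0.365, 1.569, -2.862]
contact_force: [0.1, -0.3, -0.3]
grip_width: 33.3
3.9667 [632.8  63.6  78.9] [-0.02  0.68  1.38 -0.    1.08  1.64] 33.3 [ 0.1 -0.3 -0.3]
```

View pics/wk3.png

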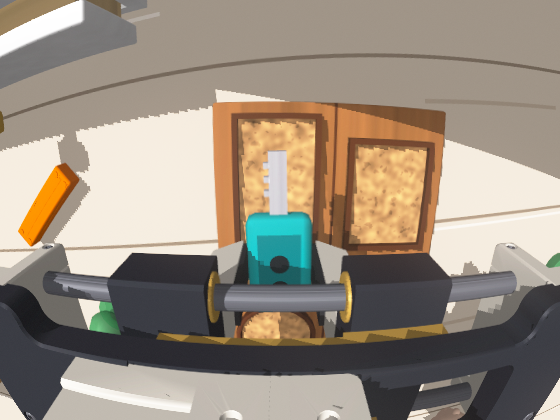

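Run:
```python
from m import *
c=dict(np.load("cap_wk3.npz"))
for p in [(241,121),(315,122),(239,200),(319,200),(240,225),(319,225)]: print(p,wray(c,c["T"],*p,9).round(1),wray(c,c["T"],*p,14).round(1))
run("wk3",(8,70,110),(28,255,255),9,(350,130,440,245))
o=sensors.get_obs();print(goto(o,[634,64,17],85))
```

```text
(241, 121) [706.1  83.5   9. ] [706.3  82.9  14. ]
(315, 122) [701.   32.3   9. ] [701.2  32.8  14. ]
(239, 200) [649.4  91.2   9. ] [650.7  90.4  14. ]
(319, 200) [644.3  32.9   9. ] [645.8  33.4  14. ]
(240, 225) [629.9  92.8   9. ] [631.7  92.   14. ]
(319, 225) [624.8  33.8   9. ] [626.8  34.3  14. ]
px (350, 130, 90, 115) c [646.3 -27. ] sz [73.2 92.9] long 178.2 circ [646.7 -26.2] 58.1
(array([ 6.21, -0.15, -0.14]), np.float64(-0.00012095959357560871))
```

```bash
python3 -m crank '[{"dx":3,"dy":0,"dz":-0.1,"spin":0},{"dx":5,"dy":0,"dz":-0.1,"spin":0},{"dx":6,"dy":0,"dz":-0.1,"spin":0},{"dx":6.2,"dy":0,"dz":-0.1,"spin":0},{"dx":6.2,"dy":0,"dz":-0.1,"spin":0},{"dx":6.2,"dy":0,"dz":-0.1,"spin":0}]'; python3 -m crank '[{"dx":0,"dy":0,"dz":0,"spin":0},{"dx":0,"dy":0,"dz":0,"spin":0},{"dx":0,"dy":0,"dz":0,"spin":0},{"dx":0,"dy":0,"dz":0,"spin":0},{"dx":-4,"dy":0,"dz":0,"spin":0},{"dx":-8,"dy":0,"dz":0,"spin":0},{"dx":-10,"dy":0,"dz":0,"spin":0},{"dx":-10,"dy":0,"dz":0,"spin":0},{"dx":-10,"dy":0,"dz":0,"spin":0}]' 58; python3 w.py wk4
```

```text
time: 4.52
tool_pos: [635.1, 62.7, 18.8]
tcp_rot: [3.122, 1.569, -0.108]
contact_force: [0.3, -0.2, -0.3]
grip_width: 33.0
time: 5.27
tool_pos: [635.3, 63.5, 119.3]
tcp_rot: [-3.105, 1.568, -0.051]
contact_force: [0.0, 0.5, -0.5]
grip_width: 53.6
5.2667 [635.3  63.5 119.3] [-0.02  0.64  1.34 -0.    1.16  1.64] 53.6 [ 0.   0.5 -0.5]
```

View pics/wk4.png

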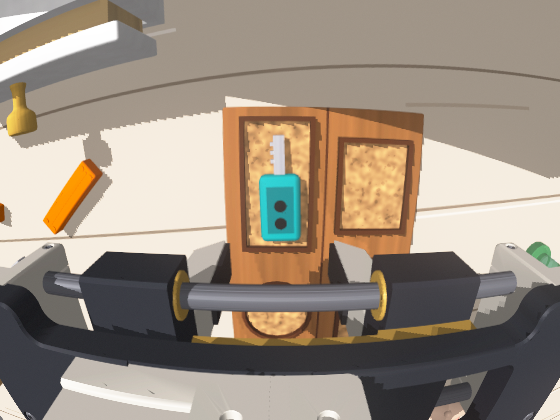

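Run:
```python
from m import *
run("wk4",(80,100,40),(100,255,255),24,(230,120,330,245))
run("wk4",(8,70,110),(28,255,255),9,(338,135,415,236))
o=sensors.get_obs()
print(goto(o,[541,-374,120],160.7-90), goto(o,[543,-239,140],None))
```

```text
px (259, 174, 41, 67) c [635.7  62.9] sz [32.1 56.8] long 176.0 circ [635.4  62.7] 30.8
px (338, 135, 77, 101) c [641.8 -25. ] sz [73.4 93.3] long 177.4 circ [641.8 -24.9] 59.1
(array([-0.24, 44.4 ,  5.48]), np.float64(0.24978958261113995)) (array([-2.24, 30.93,  6.46]), '')
```

```bash
python3 -m crank '[{"dx":-0.2,"dy":44.4,"dz":5.5,"spin":0.25},{"dx":-0.2,"dy":44.4,"dz":5.5,"spin":0.25},{"dx":-0.2,"dy":44.4,"dz":5.5,"spin":0.25},{"dx":-0.2,"dy":44.4,"dz":5.5,"spin":0.25},{"dx":-0.2,"dy":44.4,"dz":5.5,"spin":0.25},{"dx":-0.2,"dy":44.4,"dz":5.5,"spin":0.25},{"dx":-0.2,"dy":44.4,"dz":5.5,"spin":0.25},{"dx":-0.2,"dy":44.4,"dz":5.5,"spin":0.25},{"dx":-0.2,"dy":44.4,"dz":5.5,"spin":0.25},{"dx":-0.2,"dy":44.4,"dz":5.5,"spin":0.25},{"dx":-0.2,"dy":44.4,"dz":5.5,"spin":0.25},{"dx":-0.2,"dy":44.4,"dz":5.5,"spin":0.25},{"dx":-0.2,"dy":44.4,"dz":5.5,"spin":0.25},{"dx":-0.2,"dy":44.4,"dz":5.5,"spin":0.25}]' 75; python3 w.py wl1
```

```text
time: 6.48
tool_pos: [540.4, -373.0, 117.9]
tcp_rot: [-0.496, 1.567, 2.308]
contact_force: [0.6, -0.1, 0.2]
grip_width: 68.7
6.4833 [ 540.4 -373.   117.9] [-0.72  0.68  1.27  0.    1.2   1.19] 68.7 [ 0.6 -0.1  0.2]
```

View pics/wl1.png

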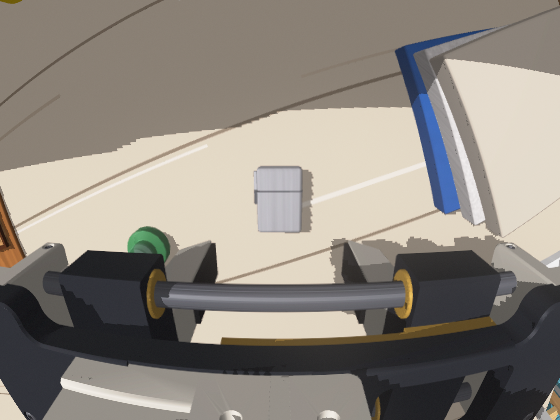

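Run:
```python
from m import *
c=dict(np.load("cap_wl1.npz"))
P=np.array([wray(c,c["T"],*p,15)[:2] for p in [(258,167),(301,167),(302,232),(258,233)]]); print(P.mean(0)); e=P[0]+P[1]-P[2]-P[3]; print(np.degrees(np.arctan2(e[1],e[0])),P)
run("wl1",(40,80,20),(78,255,255),7,(110,215,172,260))
a=np.degrees(np.arctan2(e[1],e[0]))
print(goto(sensors.get_obs(),[*P.mean(0),7],a-90))
```

```text
[ 544.04393032 -374.83523901]
-18.883949268336874 [[ 576.84519882 -367.57921272]
 [ 565.28316026 -400.57655163]
 [ 511.1844247  -383.66064273]
 [ 522.86293749 -347.52454896]]
px (128, 228, 39, 31) c [ 546.  -240.5] sz [41.  29.5] long 63.4 circ [ 540.9 -237.6] 22.0
(array([11.14,  0.13, -0.4 ]), np.float64(-0.006728015264961197))
```

```bash
python3 -m crank '[{"dx":4,"dy":0.1,"dz":-0.3,"spin":0},{"dx":8,"dy":0.1,"dz":-0.3,"spin":0},{"dx":10,"dy":0.1,"dz":-0.3,"spin":0},{"dx":11.1,"dy":0.1,"dz":-0.3,"spin":0},{"dx":11.1,"dy":0.1,"dz":-0.3,"spin":0},{"dx":11.1,"dy":0.1,"dz":-0.3,"spin":0}]'; python3 -m crank '[{"dx":0,"dy":0,"dz":0,"spin":0},{"dx":0,"dy":0,"dz":0,"spin":0},{"dx":0,"dy":0,"dz":0,"spin":0},{"dx":0,"dy":0,"dz":0,"spin":0},{"dx":0,"dy":0,"dz":0,"spin":0},{"dx":0,"dy":0,"dz":0,"spin":0},{"dx":0,"dy":0,"dz":0,"spin":0},{"dx":0,"dy":0,"dz":0,"spin":0}]' 0
python3 - <<'E'
from m import *
print(goto(sensors.get_obs(),[642.5,-22,80],85))
E
```

```text
time: 7.03
tool_pos: [544.4, -375.3, 9.3]
tcp_rot: [2.775, 1.57, -0.702]
contact_force: [0.1, -0.0, 0.6]
grip_width: 68.9
time: 7.7
tool_pos: [543.8, -376.2, 9.4]
tcp_rot: [2.784, 1.57, -0.695]
contact_force: [-1.3, 1.5, 4.7]
grip_width: 37.7
(array([ -7.07, -36.69,   2.4 ]), np.float64(-0.24996719473734189))
```

```bash
python3 -m crank '[{"dx":-4,"dy":0,"dz":0,"spin":0},{"dx":-7,"dy":0,"dz":0,"spin":0},{"dx":-7,"dy":-36.7,"dz":2.4,"spin":-0.25},{"dx":-7,"dy":-36.7,"dz":2.4,"spin":-0.25},{"dx":-7,"dy":-36.7,"dz":2.4,"spin":-0.25},{"dx":-7,"dy":-36.7,"dz":2.4,"spin":-0.25},{"dx":-7,"dy":-36.7,"dz":2.4,"spin":-0.25},{"dx":-7,"dy":-36.7,"dz":2.4,"spin":-0.25},{"dx":-7,"dy":-36.7,"dz":2.4,"spin":-0.25},{"dx":-7,"dy":-36.7,"dz":2.4,"spin":-0.25},{"dx":-7,"dy":-36.7,"dz":2.4,"spin":-0.25},{"dx":-7,"dy":-36.7,"dz":2.4,"spin":-0.25},{"dx":-7,"dy":-36.7,"dz":2.4,"spin":-0.25},{"dx":-7,"dy":-36.7,"dz":2.4,"spin":-0.25}]'; python3 w.py wl2
```

```text
time: 8.87
tool_pos: [642.0, -22.1, 78.2]
tcp_rot: [0.596, 1.57, -2.632]
contact_force: [0.6, -0.2, -0.5]
grip_width: 37.5
8.8667 [642.  -22.1  78.2] [-0.15  0.69  1.36 -0.    1.09  1.5 ] 37.5 [ 0.6 -0.2 -0.5]
```

View pics/wl2.png

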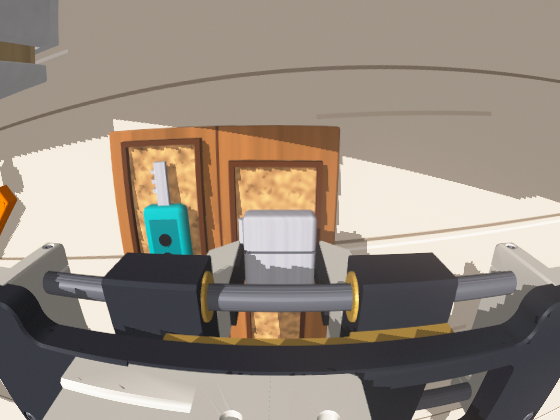

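Run:
```python
from m import *
c=dict(np.load("cap_wl2.npz"))
for p in [(236,165),(319,165),(235,205),(321,205)]: print(p,wray(c,c["T"],*p,9).round(1),wray(c,c["T"],*p,14).round(1))
P=[wray(c,c["T"],*p,85)[:2].round(1) for p in [(245,211),(315,211),(245,240),(316,240)]];print(P)
```

```text
(236, 165) [684.8   4.5   9. ] [685.6   3.7  14. ]
(319, 165) [679.6 -54.3   9. ] [680.6 -53.7  14. ]
(235, 205) [655.3   8.8   9. ] [656.8   7.9  14. ]
(321, 205) [649.9 -54.1   9. ] [651.4 -53.5  14. ]
[array([673.9,  -8.5]), array([670.9, -42.6]), array([658.6,  -6.6]), array([655.4, -42.4])]
```

```bash
python3 -m crank '[{"dx":3,"dy":0,"dz":-0.1,"spin":0},{"dx":5,"dy":0,"dz":-0.1,"spin":0},{"dx":5.9,"dy":0,"dz":-0.1,"spin":0},{"dx":5.9,"dy":0,"dz":-0.1,"spin":0},{"dx":5.9,"dy":0,"dz":-0.1,"spin":0},{"dx":5.9,"dy":0,"dz":-0.1,"spin":0}]'
```

```text
time: 9.42
tool_pos: [643.6, -23.0, 20.2]
tcp_rot: [2.876, 1.57, -0.354]
contact_force: [0.5, -0.0, -0.9]
grip_width: 37.3
```

```bash
python3 -m crank '[{"dx":0.1,"dy":0,"dz":0,"spin":0},{"dx":0.1,"dy":0,"dz":0,"spin":0}]'; python3 -m crank '[{"dx":0,"dy":0,"dz":0,"spin":0},{"dx":0,"dy":0,"dz":0,"spin":0},{"dx":0,"dy":0,"dz":0,"spin":0},{"dx":-4,"dy":0,"dz":0,"spin":0},{"dx":-8,"dy":0,"dz":0,"spin":0},{"dx":-12,"dy":0,"dz":0,"spin":0},{"dx":-12,"dy":0,"dz":0,"spin":0},{"dx":-12,"dy":0,"dz":0,"spin":0}]' 58; python3 w.py wl3;python3 - <<'E'
from m import *
print(goto(sensors.get_obs(),[543,-239,140],90))
E
```

```text
time: 9.58
tool_pos: [643.5, -22.2, 19.0]
tcp_rot: [2.862, 1.57, -0.368]
contact_force: [-0.6, -0.2, -1.9]
grip_width: 37.6
time: 10.25
tool_pos: [645.0, -21.9, 142.1]
tcp_rot: [3.067, 1.564, -0.161]
contact_force: [0.3, -0.7, -0.8]
grip_width: 53.6
10.25 [645.  -21.9 142.1] [-0.15  0.63  1.29 -0.    1.22  1.51] 53.6 [ 0.3 -0.7 -0.8]
(array([-0.05, 22.51,  8.13]), np.float64(-0.0870108400727602))
```

View pics/wl3.png

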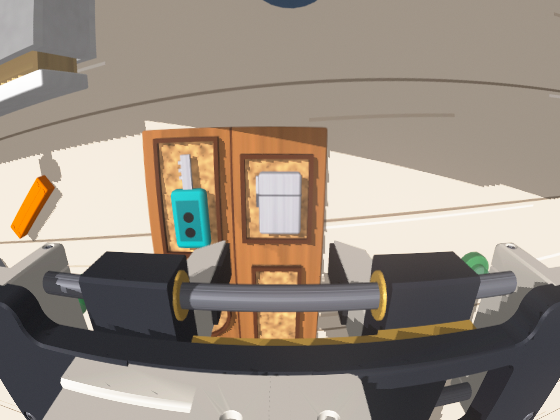

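Key and lighter are both inside their wells (lighter spans cols 256–301, rows 170–234, with cork visible all round). On to the stopper.

```bash
python3 -m crank '[{"dx":0,"dy":22.5,"dz":8.1,"spin":0},{"dx":0,"dy":22.5,"dz":8.1,"spin":0},{"dx":0,"dy":22.5,"dz":8.1,"spin":0},{"dx":0,"dy":22.5,"dz":8.1,"spin":0},{"dx":0,"dy":22.5,"dz":8.1,"spin":0},{"dx":0,"dy":22.5,"dz":8.1,"spin":0},{"dx":0,"dy":22.5,"dz":8.1,"spin":0},{"dx":0,"dy":22.5,"dz":8.1,"spin":0},{"dx":0,"dy":22.5,"dz":8.1,"spin":0}]'; python3 w.py ws1
```

```text
time: 11.05
tool_pos: [542.6, -238.1, 137.4]
tcp_rot: [-0.607, 1.568, 2.447]
contact_force: [0.4, 1.2, -0.3]
grip_width: 53.5
11.05 [ 542.6 -238.1  137.4] [-0.54  0.55  1.45  0.    1.14  1.12] 53.5 [ 0.4  1.2 -0.3]
```

View pics/ws1.png

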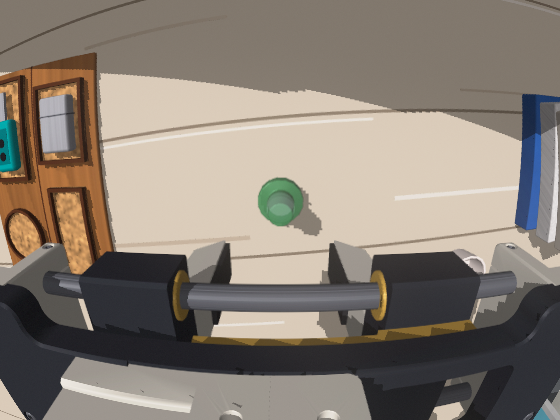

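Run:
```python
from m import *
c=dict(np.load("cap_ws1.npz"))
print(wray(c,c["T"],280,200,10),wray(c,c["T"],280,209,50))
p=(wray(c,c["T"],280,200,10)+wray(c,c["T"],280,209,50))/2
print(p,goto(sensors.get_obs(),[*p[:2],22],None))
```

```text
[ 540.13154244 -238.92800381   10.        ] [ 544.22461399 -239.20778785   50.        ]
[ 542.17807821 -239.06789583   30.        ] (array([11.56,  0.17,  0.05]), '')
```

```bash
python3 -m crank '[{"dx":4,"dy":0.1,"dz":0,"spin":0},{"dx":8,"dy":0.1,"dz":0,"spin":0},{"dx":10,"dy":0.1,"dz":0,"spin":0},{"dx":11.5,"dy":0.1,"dz":0,"spin":0},{"dx":11.5,"dy":0.1,"dz":0,"spin":0},{"dx":11.5,"dy":0.1,"dz":0,"spin":0}]'; python3 -m crank '[{"dx":0,"dy":0,"dz":0,"spin":0},{"dx":0,"dy":0,"dz":0,"spin":0},{"dx":0,"dy":0,"dz":0,"spin":0},{"dx":0,"dy":0,"dz":0,"spin":0},{"dx":0,"dy":0,"dz":0,"spin":0},{"dx":0,"dy":0,"dz":0,"spin":0},{"dx":0,"dy":0,"dz":0,"spin":0},{"dx":0,"dy":0,"dz":0,"spin":0}]' 0; python3 w.py ws2;python3 - <<'E'
from m import *
print(goto(sensors.get_obs(),[521.5,75,100],85))
E
```

```text
time: 11.6
tool_pos: [543.1, -238.3, 23.0]
tcp_rot: [-0.487, 1.569, 2.569]
contact_force: [0.4, -0.1, 1.1]
grip_width: 53.1
time: 12.27
tool_pos: [543.2, -240.1, 24.3]
tcp_rot: [2.694, 1.57, -0.535]
contact_force: [-0.1, 0.4, 5.1]
grip_width: 21.3
12.2667 [ 543.2 -240.1   24.3] [-0.55  0.69  1.56  0.    0.9   1.11] 21.3 [-0.1  0.4  5.1]
(array([ -7.58, -31.2 ,   4.91]), np.float64(-5.4230361259444235e-05))
```

View pics/ws2.png

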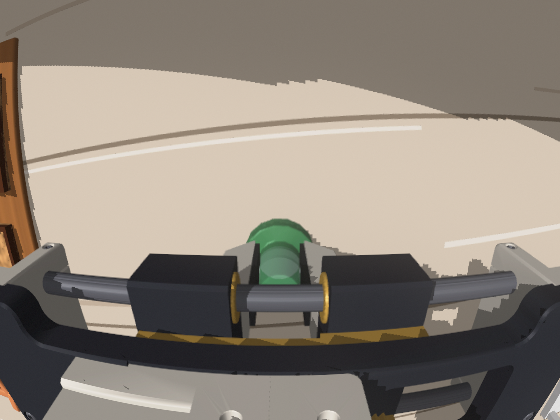

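```bash
python3 -m crank '[{"dx":-3,"dy":0,"dz":0,"spin":0},{"dx":-7.6,"dy":0,"dz":0,"spin":0},{"dx":-7.6,"dy":-31.2,"dz":4.9,"spin":0},{"dx":-7.6,"dy":-31.2,"dz":4.9,"spin":0},{"dx":-7.6,"dy":-31.2,"dz":4.9,"spin":0},{"dx":-7.6,"dy":-31.2,"dz":4.9,"spin":0},{"dx":-7.6,"dy":-31.2,"dz":4.9,"spin":0},{"dx":-7.6,"dy":-31.2,"dz":4.9,"spin":0},{"dx":-7.6,"dy":-31.2,"dz":4.9,"spin":0},{"dx":-7.6,"dy":-31.2,"dz":4.9,"spin":0},{"dx":-7.6,"dy":-31.2,"dz":4.9,"spin":0},{"dx":-7.6,"dy":-31.2,"dz":4.9,"spin":0},{"dx":-7.6,"dy":-31.2,"dz":4.9,"spin":0}]'; python3 w.py ws3
```

```text
time: 13.4
tool_pos: [521.3, 74.6, 99.5]
tcp_rot: [1.182, 1.57, -2.047]
contact_force: [-0.3, -0.4, -0.8]
grip_width: 21.2
13.4 [521.3  74.6  99.5] [-0.    0.48  1.69 -0.    0.97  1.65] 21.2 [-0.3 -0.4 -0.8]
```

View pics/ws3.png

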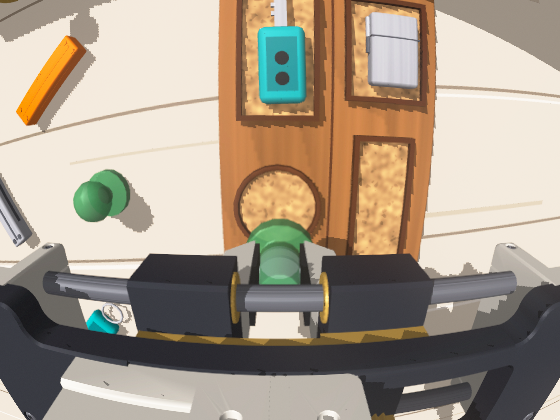

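Run:
```python
from m import *
c=dict(np.load("cap_ws3.npz"))
P=[wray(c,c["T"],*p,14)[:2] for p in [(278,167),(239,205),(318,205),(246,183),(310,183),(258,172),(299,172)]]
P=np.array(P);print(P.round(1))
A=np.c_[2*P,np.ones(len(P))];s=np.linalg.lstsq(A,(P**2).sum(1),rcond=None)[0];print(s[:2],np.sqrt(s[2]+s[:2]@s[:2]))
# known radius
from scipy.optimize import least_squares
print(least_squares(lambda q:np.hypot(*(P-q).T)-31,[521,75]).x)
print(wray(c,c["T"],280,272,125.5))
for p in [(246,119),(314,120),(360,138),(413,144),(356,250)]: print(p,wray(c,c["T"],*p,9).round(1))
```

```text
[[557.1  71.9]
 [529.7 105. ]
 [524.3  43.2]
 [546.8  97.5]
 [542.6  48.4]
 [554.6  87.4]
 [551.8  56.3]]
[526.32217074  74.30515828] 30.967520730534662
[526.2790654   74.31145201]
[528.59698673  73.24136193 125.5       ]
(246, 119) [595.5  92.9   9. ]
(314, 120) [590.3  41.6   9. ]
(360, 138) [574.2   6.5   9. ]
(413, 144) [567.4 -38.5   9. ]
(356, 250) [479.7  11.7   9. ]
```

```bash
python3 -m crank '[{"dx":3,"dy":0,"dz":-0.25,"spin":0},{"dx":5,"dy":0,"dz":-0.25,"spin":0},{"dx":5.5,"dy":0,"dz":-0.25,"spin":0},{"dx":5.5,"dy":0,"dz":-0.25,"spin":0},{"dx":5.5,"dy":0,"dz":-0.25,"spin":0}]'; python3 w.py ws4
python3 - <<'E'
from plant import capture
import cv2,numpy as np
for n in("top","scene"):
    c=capture(n);np.savez(f"cap_{n}1.npz",**c);cv2.imwrite(f"pics/{n}1.png",c["frame"])
f=cv2.imread("pics/scene1.png");cv2.imwrite("pics/s1z.png",cv2.resize(f[180:300,200:420],None,fx=3.6,fy=3.6,interpolation=cv2.INTER_CUBIC))
E
```

```text
time: 13.87
tool_pos: [524.3, 74.0, 45.1]
tcp_rot: [2.484, 1.571, -0.746]
contact_force: [-0.2, -0.1, -1.1]
grip_width: 21.4
13.8667 [524.3  74.   45.1] [-0.    0.57  1.73 -0.    0.84  1.66] 21.4 [-0.2 -0.1 -1.1]
```

View pics/ws4.png

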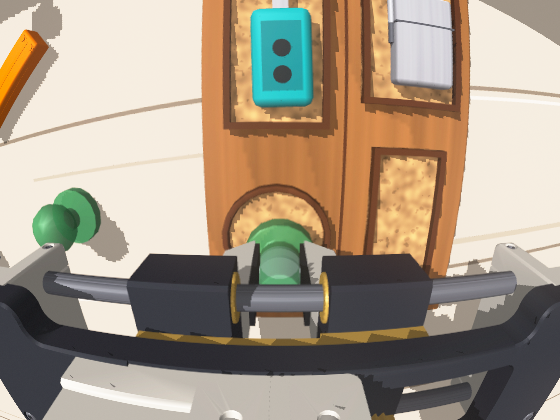

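View pics/s1z.png

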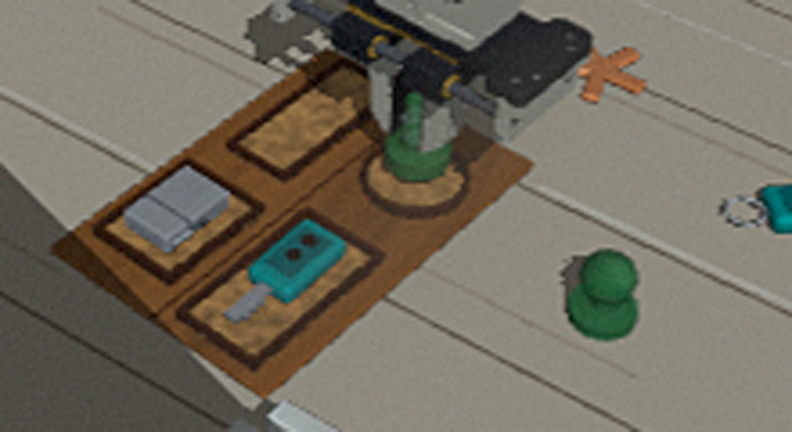

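Run:
```python
from h import *
c=dict(np.load("cap_scene1.npz"))
s=lambda u,v:(200+u/3.6,180+v/3.6)
# project predicted well circle & disc
for ctr,r,z,n in [((526,74.3),31,14,"well526"),((522,75),31,14,"well522"),((524.3,74),21,20.8,"discbot"),((524.3,74),21,33.8,"disctop")]:
    P=np.array([proj(c,[ctr[0]+r*np.cos(t),ctr[1]+r*np.sin(t),z]) for t in np.linspace(0,6.28,90)])
    P=(P-[200,180])*3.6; print(n,P.min(0).round(),P.max(0).round())
```

```text
well526 [362. 139.] [460. 206.]
well522 [366. 136.] [464. 203.]
discbot [379. 140.] [446. 185.]
disctop [380. 124.] [447. 169.]
```

```bash
python3 -m crank '[{"dx":0.6,"dy":0,"dz":-0.1,"spin":0},{"dx":1.1,"dy":0,"dz":-0.1,"spin":0},{"dx":1.1,"dy":0,"dz":-0.1,"spin":0},{"dx":1.1,"dy":0,"dz":-0.1,"spin":0}]'
```

```text
time: 14.35
tool_pos: [524.7, 74.9, 33.5]
tcp_rot: [0.249, 1.57, -2.979]
contact_force: [0.0, -1.1, -0.7]
grip_width: 21.0
```

```bash
python3 -m crank '[{"dx":0,"dy":0,"dz":0,"spin":0},{"dx":0,"dy":0,"dz":0,"spin":0},{"dx":0,"dy":0,"dz":0,"spin":0},{"dx":0,"dy":0,"dz":0,"spin":0},{"dx":-3,"dy":0,"dz":0,"spin":0},{"dx":-7,"dy":0,"dz":0,"spin":0},{"dx":-11,"dy":0,"dz":0,"spin":0},{"dx":-11,"dy":0,"dz":0,"spin":0},{"dx":-11,"dy":0,"dz":0,"spin":0}]' 48; python3 w.py ws5
python3 - <<'E'
from m import *
print(goto(sensors.get_obs(),[547.2,364,140],26.7+90))
E
```

```text
time: 15.1
tool_pos: [526.3, 74.9, 146.1]
tcp_rot: [-3.074, 1.565, -0.02]
contact_force: [-0.2, -0.9, -0.7]
grip_width: 43.6
15.1 [526.3  74.9 146.1] [-0.    0.43  1.63 -0.    1.08  1.66] 43.6 [-0.2 -0.9 -0.7]
(array([  0.42, -29.  ,   0.3 ]), np.float64(-0.553141475512948))
```

View pics/ws5.png

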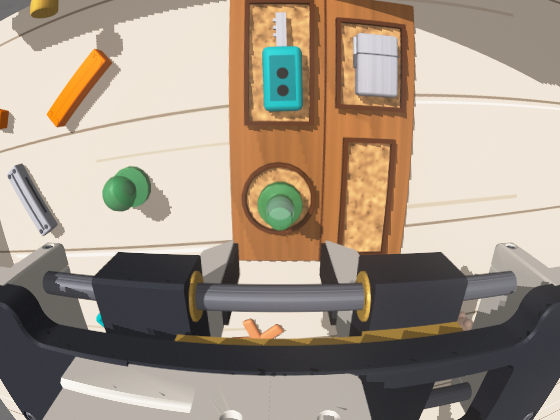

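Run:
```python
import cv2
f=cv2.imread("pics/ws5.png");cv2.imwrite("pics/ws5z.png",cv2.resize(f[130:270,210:420],None,fx=3.7,fy=3.7,interpolation=cv2.INTER_CUBIC))
from h import *
c=dict(np.load("cap_ws5.npz"))
```

```text
(no output)
```

View pics/ws5z.png

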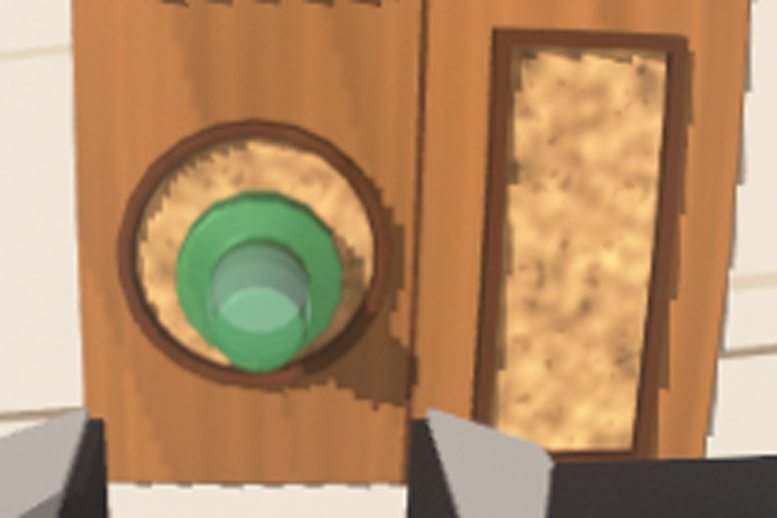

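Run:
```python
from h import *
c=dict(np.load("cap_ws5.npz"));T=c["T"];z=lambda u,v:(210+u/3.7,130+v/3.7)
print("disc",wray(c,T,*z(260,280),22),"well",wray(c,T,*z(256,253),12))
print("disc far/near",wray(c,T,*z(260,191),22),wray(c,T,*z(260,372),15),"well far/near lip outer",wray(c,T,*z(255,120),14),wray(c,T,*z(255,387),14))
for q in [(515,50),(668,55),(495,450),(635,455)]: print(wray(c,T,*z(*q),9).round(1))
```

```text
disc [520.32461097  73.98330576  22.        ] well [524.51133396  74.59611457  12.        ]
disc far/near [542.53391941  72.06971306  22.        ] [493.63247902  76.25255066  15.        ] well far/near lip outer [558.57392443  71.87729594  14.        ] [489.20616708  77.93072061  14.        ]
[570.5   5.9   9. ]
[567.1 -34.6   9. ]
[462.6  14.5   9. ]
[456.4 -25.9   9. ]
```

```bash
python3 -m crank '[{"dx":0.4,"dy":-29,"dz":0.3,"spin":-0.553},{"dx":0.4,"dy":-29,"dz":0.3,"spin":-0.553},{"dx":0.4,"dy":-29,"dz":0.3,"spin":-0.553},{"dx":0.4,"dy":-29,"dz":0.3,"spin":-0.553},{"dx":0.4,"dy":-29,"dz":0.3,"spin":-0.553},{"dx":0.4,"dy":-29,"dz":0.3,"spin":-0.553},{"dx":0.4,"dy":-29,"dz":0.3,"spin":-0.553},{"dx":0.4,"dy":-29,"dz":0.3,"spin":-0.553},{"dx":0.4,"dy":-29,"dz":0.3,"spin":-0.553},{"dx":0.4,"dy":-29,"dz":0.3,"spin":-0.553}]' 60; python3 w.py wm1
```

```text
time: 15.98
tool_pos: [546.1, 363.4, 137.4]
tcp_rot: [0.131, 1.567, -2.544]
contact_force: [-0.5, -0.1, -0.1]
grip_width: 54.9
15.9833 [546.1 363.4 137.4] [ 0.47  0.66  1.25 -0.    1.24  1.58] 54.9 [-0.5 -0.1 -0.1]
```

View pics/wm1.png

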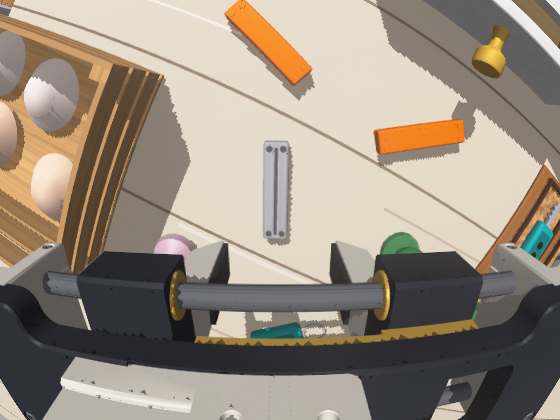

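Run:
```python
from m import *
c=dict(np.load("cap_wm1.npz"))
P=np.array([wray(c,c["T"],*p,16)[:2] for p in [(264.5,142),(288.5,142),(289.5,237),(264.5,237)]]); e=P[0]+P[1]-P[2]-P[3]; a=np.degrees(np.arctan2(e[1],e[0]));print(P.mean(0),a,np.linalg.norm(e)/2)
print(goto(sensors.get_obs(),[*P.mean(0),7],a-90))
```

```text
[551.49113914 367.48165943] 26.920224034603304 87.57404989675462
(array([13.1, -0.2, -0.7]), np.float64(-0.004607017173324366))
```

```bash
python3 -m crank '[{"dx":4,"dy":-0.1,"dz":-0.6,"spin":0},{"dx":8,"dy":-0.1,"dz":-0.6,"spin":0},{"dx":11,"dy":-0.1,"dz":-0.6,"spin":0},{"dx":12.5,"dy":-0.1,"dz":-0.6,"spin":0},{"dx":13,"dy":-0.1,"dz":-0.6,"spin":0},{"dx":13,"dy":-0.1,"dz":-0.6,"spin":0},{"dx":13,"dy":-0.1,"dz":-0.6,"spin":0}]'; python3 -m crank '[{"dx":0,"dy":0,"dz":0,"spin":0},{"dx":0,"dy":0,"dz":0,"spin":0},{"dx":0,"dy":0,"dz":0,"spin":0},{"dx":0,"dy":0,"dz":0,"spin":0},{"dx":0,"dy":0,"dz":0,"spin":0},{"dx":0,"dy":0,"dz":0,"spin":0},{"dx":0,"dy":0,"dz":0,"spin":0},{"dx":0,"dy":0,"dz":0,"spin":0}]' 0; python3 w.py wm2;python3 - <<'E'
from m import *
print(goto(sensors.get_obs(),[513.5,-10,100],85))
E
```

```text
time: 16.62
tool_pos: [552.9, 367.0, 10.8]
tcp_rot: [3.043, 1.569, 0.366]
contact_force: [0.2, 0.2, 0.5]
grip_width: 55.0
time: 17.28
tool_pos: [552.0, 367.9, 10.1]
tcp_rot: [-2.913, 1.57, 0.695]
contact_force: [-1.3, -0.4, 3.6]
grip_width: 21.3
17.2833 [552.  367.9  10.1] [0.47 0.81 1.34 0.   1.   1.58] 21.3 [-1.3 -0.4  3.6]
(array([-9.  , 32.02, 20.42]), np.float64(0.5531577615340548))
```

View pics/wm2.png

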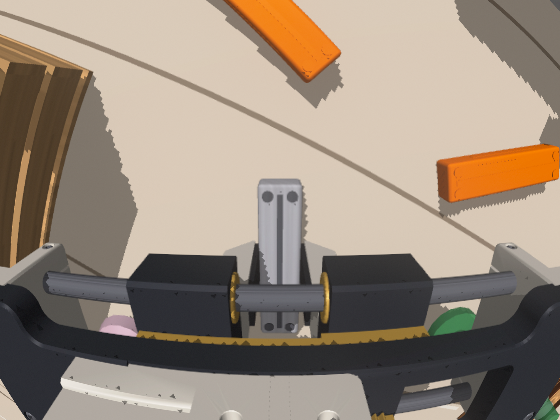

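```bash
python3 -m crank '[{"dx":-4,"dy":0,"dz":0,"spin":0},{"dx":-8,"dy":0,"dz":0,"spin":0},{"dx":-10,"dy":0,"dz":0,"spin":0},{"dx":-10,"dy":16,"dz":10.2,"spin":0.25},{"dx":-10,"dy":16,"dz":10.2,"spin":0.25},{"dx":-10,"dy":16,"dz":10.2,"spin":0.25},{"dx":-10,"dy":16,"dz":10.2,"spin":0.25},{"dx":-10,"dy":16,"dz":10.2,"spin":0.25},{"dx":-10,"dy":32,"dz":20.4,"spin":0.553},{"dx":-10,"dy":32,"dz":20.4,"spin":0.553},{"dx":-10,"dy":32,"dz":20.4,"spin":0.553},{"dx":-10,"dy":32,"dz":20.4,"spin":0.553},{"dx":-10,"dy":32,"dz":20.4,"spin":0.553},{"dx":-10,"dy":32,"dz":20.4,"spin":0.553},{"dx":-10,"dy":32,"dz":20.4,"spin":0.553},{"dx":-10,"dy":32,"dz":20.4,"spin":0.553}]'; python3 w.py wm3
```

```text
time: 18.67
tool_pos: [513.4, -9.5, 109.5]
tcp_rot: [-0.539, 1.57, 2.515]
contact_force: [0.2, 0.4, 0.3]
grip_width: 21.3
18.6667 [513.4  -9.5 109.5] [-0.17  0.45  1.72  0.    0.98  1.49] 21.3 [0.2 0.4 0.3]
```

View pics/wm3.png

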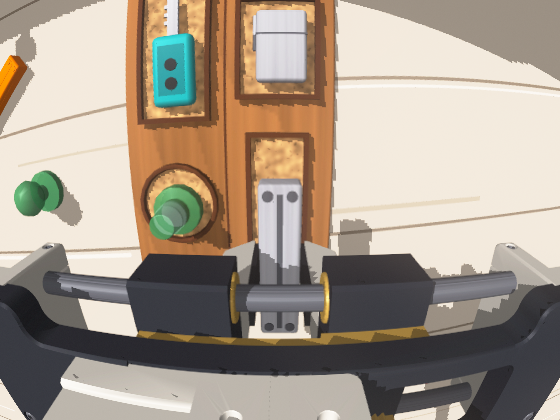

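Run:
```python
from h import *
c=dict(np.load("cap_wm3.npz"));T=c["T"]
for p in [(255,138),(305,138),(252,200),(307,200)]: print(wray(c,T,*p,9).round(1))
for p in [(260,181),(300,181)]: print(wray(c,T,*p,115).round(1))
```

```text
[571.5   4.2   9. ]
[568.  -35.3   9. ]
[520.8  12.    9. ]
[516.8 -33.3   9. ]
[559.2  -4.6 115. ]
[557.6 -23.7 115. ]
```

```bash
python3 -m crank '[{"dx":4,"dy":0,"dz":-0.1,"spin":0},{"dx":7,"dy":0,"dz":-0.1,"spin":0},{"dx":8.5,"dy":0,"dz":-0.1,"spin":0},{"dx":8.9,"dy":0,"dz":-0.1,"spin":0},{"dx":8.9,"dy":0,"dz":-0.1,"spin":0},{"dx":8.9,"dy":0,"dz":-0.1,"spin":0}]'
```

```text
time: 19.22
tool_pos: [514.7, -8.8, 20.8]
tcp_rot: [3.02, 1.571, -0.206]
contact_force: [1.5, -0.0, -1.0]
grip_width: 21.2
```

```bash
python3 -m crank '[{"dx":0.1,"dy":0,"dz":0,"spin":0},{"dx":0.1,"dy":0,"dz":0,"spin":0}]'; python3 -m crank '[{"dx":0,"dy":0,"dz":0,"spin":0},{"dx":0,"dy":0,"dz":0,"spin":0},{"dx":0,"dy":0,"dz":0,"spin":0},{"dx":0,"dy":0,"dz":0,"spin":0},{"dx":-4,"dy":0,"dz":0,"spin":0},{"dx":-8,"dy":0,"dz":0,"spin":0},{"dx":-12,"dy":0,"dz":0,"spin":0},{"dx":-14,"dy":0,"dz":0,"spin":0},{"dx":-14,"dy":0,"dz":6,"spin":0},{"dx":-14,"dy":0,"dz":10,"spin":0},{"dx":-14,"dy":0,"dz":12,"spin":0},{"dx":-14,"dy":0,"dz":12,"spin":0},{"dx":-14,"dy":0,"dz":12,"spin":0}]' 45; python3 w.py wm4
python3 - <<'E'
from plant import capture
import cv2,numpy as np
for n in("top","scene"):
    c=capture(n);np.savez(f"cap_{n}2.npz",**c);cv2.imwrite(f"pics/{n}2.png",c["frame"])
f=cv2.imread("pics/scene2.png");cv2.imwrite("pics/s2z.png",cv2.resize(f[180:300,200:420],None,fx=3.6,fy=3.6,interpolation=cv2.INTER_CUBIC))
E
```

```text
time: 19.38
tool_pos: [514.9, -9.5, 20.0]
tcp_rot: [3.021, 1.57, -0.207]
contact_force: [0.0, 0.1, -2.0]
grip_width: 21.5
time: 20.47
tool_pos: [393.6, 0.6, 160.1]
tcp_rot: [2.927, 1.57, -0.302]
contact_force: [0.8, -0.3, 0.3]
grip_width: 41.4
20.4667 [393.6   0.6 160.1] [-0.19  0.18  1.96 -0.    1.    1.46] 41.4 [ 0.8 -0.3  0.3]
```

View pics/wm4.png

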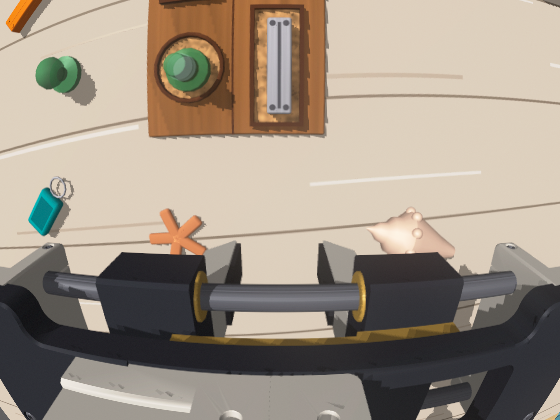

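View pics/s2z.png

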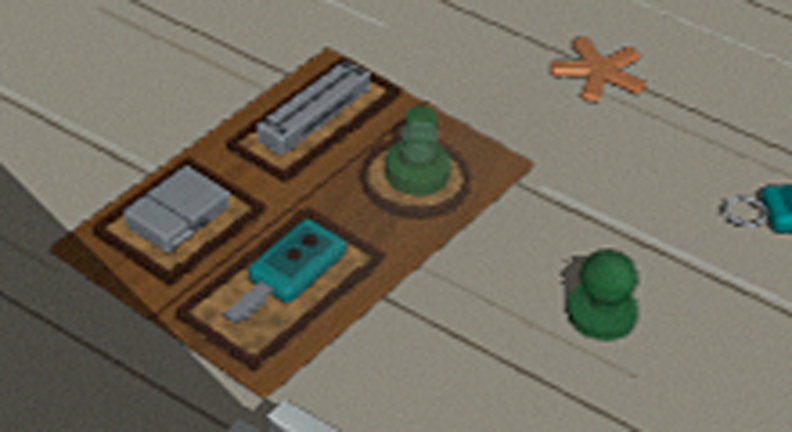

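View pics/top2.png

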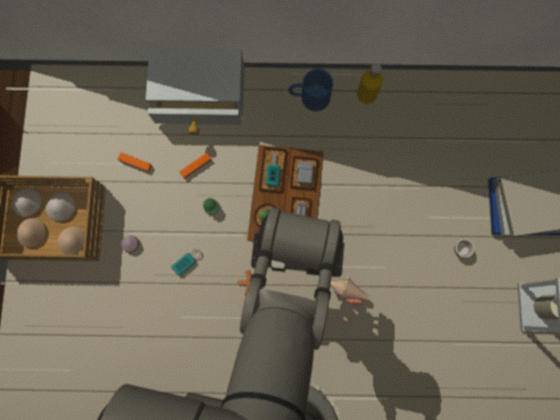

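Run:
```python
from h import *
c=dict(np.load("cap_wl3.npz"));T=c["T"]
P=np.array([wray(c,T,*p,24)[:2] for p in [(258,171),(299,171),(301,234),(259,234)]]);W=np.array([wray(c,T,*p,9)[:2] for p in [(247,160),(310,160),(311,240),(245,240)]]);print("lighter",P.mean(0),"well",W.mean(0))
c=dict(np.load("cap_wm4.npz"));T=c["T"]
P=np.array([wray(c,T,*p,25)[:2] for p in [(267,18),(290,18),(291,112),(267,112)]]);W=np.array([wray(c,T,*p,9)[:2] for p in [(258,11),(300,12),(298,122),(257,122)]]);print("mt",P.mean(0),"well",W.mean(0))
print("stopper disc",wray(c,T,186,71,22),"well",wray(c,T,190,68,12))
a=cv2.imread("pics/top0.png").astype(int);b=cv2.imread("pics/top2.png").astype(int)
print("diff knob/tag", abs(a-b)[190:275,168:228].max(), abs(a-b)[190:275,168:228].mean())
```

```text
lighter [643.18556145 -22.41843042] well [640.87605847 -21.26991927]
mt [513.76683731  -9.98682661] well [514.81302803  -9.59681915]
stopper disc [518.46168857  74.76955603  22.        ] well [522.29922428  73.31541656  12.        ]
diff knob/tag 71 3.4284967320261437
```

```bash
python3 -m crank '[{"dx":0,"dy":0,"dz":0,"spin":0},{"dx":0,"dy":0,"dz":0,"spin":0},{"dx":0,"dy":0,"dz":0,"spin":0}]'; python3 -c "
from plant import bot
print(bot.close_job())"
```

```text
time: 20.87
tool_pos: [395.4, 0.4, 159.5]
tcp_rot: [0.123, 1.57, -3.106]
contact_force: [-0.5, 0.1, -0.0]
grip_width: 41.2
the job is handed in; nothing more can be done
None
```

I put the car key, lighter case, stopper and multi-tool into their own wells and let go of each. I then backed the arm clear and handed the job in at about 20.9 s. The simulator gave no verdict.

- **Centring:** the last pictures show all four lying flat (the stopper upright) inside their wells. Measured offsets from the well centres were about 2.5 mm for the key, 2.5 mm for the lighter, 4 mm for the stopper and 1 mm for the multi-tool. The limit is 15 mm.
- **Height and level:** I judged these by eye from the scene view and from the finger heights when I let go. I did not measure them separately.
- **Look-alikes:** the float tag and the drawer knob appear at the same pixels in the top view as at the start. A raw picture difference over that patch was not zero (mean 3.4, peak 71). I put that down to image noise and shadows, and I did not re-measure their positions.
- **Disagreement:** the estimates of the round well's centre varied by about 5 mm along x between pictures. I aimed for the middle of that range.
- **Refused commands:** two early move commands were rejected for missing fields and had no effect.

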